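# Slide the solder pot under the extraction bridge onto the heating rings

### The job

Slide the empty two-handled pot from its square mark, under the bridge, onto the round heating mark, gently and without ever lifting it; you will have to let go and take it again by its other handle, because the hand does not fit under the bridge. Leave it centred inside the outer ring with its handles along the unit as before, let go, and only then push the black lever fully over to its other side to switch the heater on. Leave the other things on the bench alone.

Things in the scene. Friction and masses are not known exactly. Their poses are not given: they have to be found in the camera images.
- heater: Low grey heater unit, fixed, turned up to 7 degrees. Origin under it on the bench; x away from the robot, y along its length, z up. Deck 540 mm long (y -270 to 270), 270 mm wide (x -130 to 140), flat top at z = 35 mm. A dark steel lane, 150 mm wide, runs along y, centred on x = +30 mm.
- bridge (a point): Middle of the underside of the white bridge that crosses the lane at the heater's x 30, y 0, z 120 mm (85 mm above the deck). Beam 40 mm wide (heater's y -20 to 20), top at z = 150 mm; its pillars leave x -50 to 115 mm open. Pot and handles pass under it, a gripper does not.
- pot: Empty round steel pot, open on top, 100 mm across, 58 mm high, 0.4 to 0.75 kg, loose on the lane. Origin: centre of its underside; z up, y along its two straight handles. It starts on the square mark, up to 10 mm and 6 degrees off, one handle reaching to the bridge, the other pointing away from it.
- handle_a (a point): Pinching point in the pot's +y handle, on its middle line, 105 mm from the pot's axis and 42 mm above the underside. The handle is a level black bar along the pot's y, 16 mm wide and 16 mm high, from 70 to 130 mm from the axis; a thin neck joins it to the pot.
- handle_b (a point): The same point in the pot's -y handle, which is alike.
- ring_mark: The round heating mark, the target: three thin flat concentric white circles painted on the lane (outer circle 120 mm inside diameter). Origin at its centre on the deck; axes as the heater's. It is 125 to 135 mm from the bridge's middle, on one side of it or the other; the square mark is on the other side.
- square_mark: Thin flat white square outline, 120 mm inside, painted on the lane: the pot's resting place. Origin at its centre on the deck; axes as the heater's.
- lever (a joint): Angle of the black heater lever (80 mm long, on a small grey block near the deck's edge, at the heater's x -98, y 180 mm). 0 to 0.12 at the start: off, leaning 0.5 rad to the heater's -y (towards the bridge). It swings along the heater's y towards +y, to its stop at 1.0: on, leaning 0.5 rad to +y. Stiff hinge: stays where left; a light push moves it.
- lever_tip (a point): The centre of the lever's tip; it moves with the lever.
- spool: Bystander: grey solder spool, 64 mm across, 50 mm high, standing on the bench at the right of the heater.
- flux_bottle: Bystander: white jar, 48 mm across, 85 mm high, standing on the bench at the left of the heater.
- tape: Bystander: amber tape roll, 90 mm across, 25 mm high, lying on the bench at the left, nearer the robot than the heater.

How it is judged:
On the way, in this order (a step that is already met when the one before it is completed fails the run):
1. the pot has come halfway: it stands under the bridge (y of pot in the frame of heater between -0.045 and 0.045 m), for 0.1 s.
2. the pot stands released, centred inside the outer ring, handles along the unit (horizontal distance between pot and ring_mark below 0.01 m and angle between the y axis of pot and the y axis of heater, either way round below 0.2 rad and linear speed of pot below 0.01 m/s and contact force between the fingers and pot below 0.2 N), for 0.2 s.
3. the lever is pushed over to on (value of joint lever above 0.85 rad), for 0.2 s.
At the end, for the whole second after the job is handed in: The pot stands flat and at rest on the deck, its axis within 10 mm of the centre of the ring mark, its handles within 0.2 rad of the unit's length, and the lever is over at on (more than 0.85 of 1.0 rad) (horizontal distance between pot and ring_mark below 0.01 m and angle between the y axis of pot and the y axis of heater, either way round below 0.2 rad and angle between pot's own z axis and vertical below 0.05 rad and z of pot in the frame of heater between 0.032 and 0.038 m and linear speed of pot below 0.01 m/s and value of joint lever above 0.85 rad); the robot touches nothing.
It fails at once if the pot is lifted (more than 8 mm off the deck), pushed off the deck or tipped by more than 0.15 rad (z of pot in the frame of heater above 0.043 m or z of pot in the frame of heater below 0.027 m or angle between pot's own z axis and vertical above 0.15 rad).
It fails at once if the pot is shoved faster than 0.4 m/s (linear speed of pot above 0.4 m/s).
It fails at once if the lever is switched on before the pot stands on the ring mark (value of joint lever above 0.6 rad and horizontal distance between pot and ring_mark above 0.02 m).
It fails at once if a bystander is moved more than 20 mm (distance of any of spool, flux_bottle, tape from where it was at the start of the episode above 0.02 m).
It also fails if it takes over 61 s, if anything falls off the work surface, if the arm or the gripper's body presses on something with over 40 N, if the wrist force passes 120 N, or if a joint passes its speed limit or range.

### The arm

A 7-joint arm with a two-finger parallel gripper is mounted at the origin on the work surface. World frame = base frame: x ahead of the robot, y to its left, z up, the work surface at z = 0. Lengths are in m, angles in rad, forces in N, time in s.
With the tool pointing down it reaches from about 0.4 to 0.85 m from the base axis. Payload 10.4 kg.
Tool frame: the origin (TCP) lies between the finger pads; the fingertips stand 17 mm ahead of it and the grasp point (between the pads) lies 2 mm behind it; z points along the fingers, y is the direction in which the jaws open and shut (so a half turn about z gives the same grasp; the last joint's range is limited). The gripper opens to 85 mm and grips with 20 to 120 N. Pads are 22 mm wide; open, the fingers measure 114 mm over their backs; the gripper's body (76 mm by 85 mm) begins 54 mm behind the grasp point. The pads swing forward as they close: fully open they stand 13 mm farther back than shut.
Start: joints at [-1.151, 0.332, -0.065, 1.46, 0.022, 1.35, -0.088], TCP at [0.268, 0.565, 0.248] pointing down, gripper open.
Joint ranges: [-2.6, 2.6], [-0.5, 2.12], [-1.47, 1.34], [0.16, 2.42], [-1.27, 4.41], [0.06, 2.06], [-2.6, 2.6]. Speed limits (rad/s): [2.22, 2.22, 2.79, 2.79, 3.14, 3.14, 3.14].

### API

Orientations are given as a unit quaternion [x, y, z, w].
In Python, from workcell import manip gives the robot as it stands.
- The arm moves only by the tool jog_arm, never from a script. Its argument "steps" is one flat list of numbers, 5 for each row, row after row: the finger opening in m, from 0 to 0.0854, then the shift along the tool's x, y, z in m, then the turn about the tool's z in rad. In form: [gripper, x, y, z, twist, gripper, x, y, z, twist, ...]. A call has exactly 10 rows; each row is the pose to reach, as a shift and turn from the pose commanded when the call began, along the tool's axes at that moment; what a row does not reach only later rows make up. A row lasts 1/10 s, in which the tool goes at most 50 mm and 8.59 degrees, less where a joint would pass 70% of its speed; a pose out of reach is approached as far as the arm can. A call with a gripper value outside its range is refused whole. The fingers move at their own pace and stop on an object; "grip_force" is the grip in N (left out, the last holds). Time passes only in rows, so rows that repeat a pose let the fingers close, or fill a call up. It gives the time, the measured TCP pose, the force and the opening at its end, in the units of the state.
- manip.get_obs(): the state, without advancing time (a new reading comes with each control period).
- manip.camera(name): name is "scene" or "top"; returns (picture, depth): 420x560x3 uint8, red, green, blue; 420x560 float32, m along the optical axis (not along the pixel's ray), 0 where there is no reading.
- manip.calibration(name): a dict with "mtx" (3x3 intrinsics, pixels), "world_to_cam" (4x4, takes a point from world to camera coordinates). Camera axes: x right, y down, z forward; pixel columns grow to the right and rows downward; lengths in m; the calibration is good to about 2 mm. A picture is of the moment at which its call begins. calibration takes no time and is no camera call.
- manip.hand_in(): hands the job in, once; it reports no verdict.
The state is a dict: "clock": time; "joint_pos": joint angles; "joint_velocities": joint speeds; "tau": joint torques, N m; "position": TCP position; "ee_rot": TCP orientation; "ft_force": force on the tool from outside, world axes, zero at the start; "torque": the same for the moment, N m; "grip_width": opening from 0.0 (shut) to 1.0 (fully open).
Only numpy, scipy, OpenCV 4.12 (cv2) and the standard library are available. Lean on these libraries where they do the work, as an engineer would, in place of code of your own. Each camera call takes 0.05 s, during which the arm holds its last target.

## Working session

There is one attempt and no reset: what is moved stays moved. The work goes in short steps, Python scripts to look and compute and a tool call to move; the robot and the scene stay as the last step left them, time stands still between calls to the robot, and variables do not carry over. Pictures are saved under pics/ and viewed, and the job is handed in when it is done.

Besides the shell and the picture viewer there is one more tool, called by a JSON object that holds its "api" and its "payload". jog_arm: Moves the arm, as the interface text tells. Its arguments: {"type":"object","properties":{"steps":{"type":"array"},"grip_force":{"type":"number"}},"required":["steps"]}

```bash
mkdir -p pics; python3 - <<'E'
from workcell import manip
import cv2, numpy as np
o=manip.get_obs(); print({k:np.round(v,4).tolist() for k,v in o.items()})
for n in ("scene","top"):
    im,d=manip.camera(n); cv2.imwrite(f"pics/{n}0.png",im[...,::-1]); np.save(f"pics/{n}0_d.npy",d); np.save(f"pics/{n}0_i.npy",im)
    c=manip.calibration(n); print(n,np.round(c["mtx"],2).tolist(),np.round(c["world_to_cam"],4).tolist())
E
```

```text
{'clock': 0.0, 'joint_pos': [-1.1506, 0.3329, -0.0647, 1.461, 0.0216, 1.3499, -0.0885], 'joint_velocities': [-0.0001, 0.0005, 0.0005, -0.0004, 0.0008, -0.0011, -0.0005], 'tau': [-0.0003, -62.5448, 0.0491, -39.1603, 0.0163, 0.0099, 0.0], 'position': [0.2677, 0.5644, 0.2475], 'ee_rot': [0.2196, 0.9756, -0.0007, -0.0001], 'ft_force': [-0.4573, 0.4105, -0.534], 'torque': [0.0206, 0.0026, 0.0545], 'grip_width': 1.0008}
scene [[508.88, 0.0, 283.08], [0.0, 508.88, 206.56], [0.0, 0.0, 1.0]] [[-0.4747, 0.8801, 0.0035, 0.2506], [0.7477, 0.4054, -0.526, -0.2841], [-0.4643, -0.247, -0.8505, 1.698], [0.0, 0.0, 0.0, 1.0]]
top [[383.61, 0.0, 272.64], [0.0, 383.61, 210.53], [0.0, 0.0, 1.0]] [[0.0189, -0.9996, 0.0208, -0.0406], [-0.9861, -0.0221, -0.1644, 0.4669], [0.1648, -0.0174, -0.9862, 0.9952], [0.0, 0.0, 0.0, 1.0]]
```

```bash
ls -la
```

```text
total 12
drwxr-xr-x  3 agent agent 4096 Dec  7 08:11 .
drwxr-xr-x 23 root  root  4096 Dec  7 08:11 ..
drwxr-xr-x  2 agent agent 4096 Dec  7 08:12 pics
```

View pics/scene0.png

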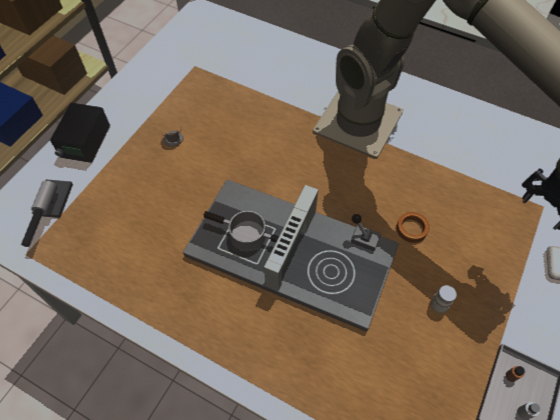

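View pics/top0.png

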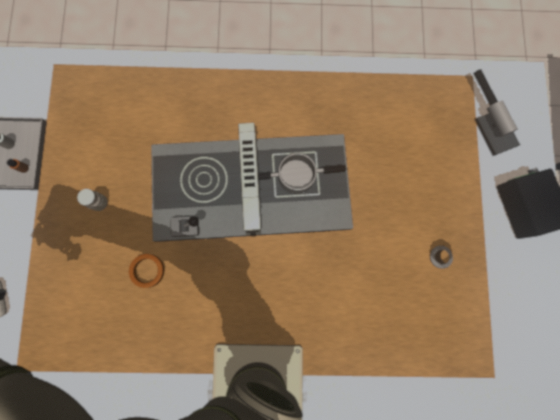

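The scene image shows the pot (247,232) on the square, on the robot's right (−y). The rings (331,271) and lever (360,222) are on the left (+y). Next I'll warp both views onto the deck plane and measure.

```bash
cat > h.py <<'E'
from workcell import manip
import cv2, numpy as np
X0,X1,Y0,Y1=0.35,0.80,-0.36,0.36   # world window
S=1000.0
def warp(name,im,z,X0=X0,X1=X1,Y0=Y0,Y1=Y1,S=S):
    # output: column = (Y1-y)*S, row=(X1-x)*S
    c=manip.calibration(name); P=c["mtx"]@c["world_to_cam"][:3]
    H=P[:,[0,1,3]].copy(); H[:,2]+=P[:,2]*z       # (x,y,1)->pix
    A=np.array([[0,-1/S,X1],[-1/S,0,Y1],[0,0,1]])
    M=H@A
    return cv2.warpPerspective(im,M,(int((Y1-Y0)*S),int((X1-X0)*S)),flags=cv2.INTER_CUBIC|cv2.WARP_INVERSE_MAP)
def proj(name,p):
    c=manip.calibration(name); q=(c["world_to_cam"]@np.append(p,1))[:3]; q=c["mtx"]@q; return q[:2]/q[2]
def cloud(name,d):
    c=manip.calibration(name); K=c["mtx"]; T=np.linalg.inv(c["world_to_cam"])
    v,u=np.mgrid[:d.shape[0],:d.shape[1]]
    p=np.stack([(u-K[0,2])/K[0,0]*d,(v-K[1,2])/K[1,1]*d,d],-1)
    return p@T[:3,:3].T+T[:3,3]
E
python3 - <<'E'
from h import *
for n in ("scene","top"):
    im=np.load(f"pics/{n}0_i.npy"); d=np.load(f"pics/{n}0_d.npy")
    cv2.imwrite(f"pics/{n}_w0.png",warp(n,im,.035)[...,::-1])
    w=cloud(n,d); 
    m=(abs(w[...,2]-.035)<.006)&(d>0)&(w[...,0]>.3)&(w[...,0]<.85)&(abs(w[...,1])<.4)
    pts=w[m]; print(n,m.sum(),np.median(pts[:,2]))
    r=cv2.minAreaRect(pts[:,:2].astype(np.float32)); print(r)
    # robust: remove small components
    mm=cv2.morphologyEx(m.astype(np.uint8),cv2.MORPH_OPEN,np.ones((3,3)))
    k,l,s,_=cv2.connectedComponentsWithStats(mm); print(s[np.argsort(-s[:,4])[:5]].tolist())
    good=np.isin(l,[i for i in range(1,k) if s[i,4]>300]); pts=w[good]; print(cv2.minAreaRect(pts[:,:2].astype(np.float32)))
E
```

```text
scene 13391 0.03465328030964865
((0.4963696599006653, 0.05866643786430359), (0.3512784242630005, 0.6020510792732239), 4.785793781280518)
[[0, 0, 560, 420, 222378], [279, 213, 120, 115, 7878], [184, 218, 92, 69, 2826], [210, 180, 85, 55, 2118]]
((0.5373814105987549, 0.03150978684425354), (0.27303093671798706, 0.5388558506965637), 4.835354804992676)
top 15527 0.033867561416315084
((0.4974249601364136, 0.04933398962020874), (0.3451745808124542, 0.5831214785575867), 4.820067882537842)
[[0, 0, 560, 420, 220184], [151, 140, 95, 101, 7958], [258, 171, 95, 63, 4523], [256, 134, 91, 39, 2420], [173, 237, 8, 3, 24]]
((0.5367354154586792, 0.031021758913993835), (0.2697027325630188, 0.5401031970977783), 4.792749881744385)
```

View warps.

View pics/scene_w0.png

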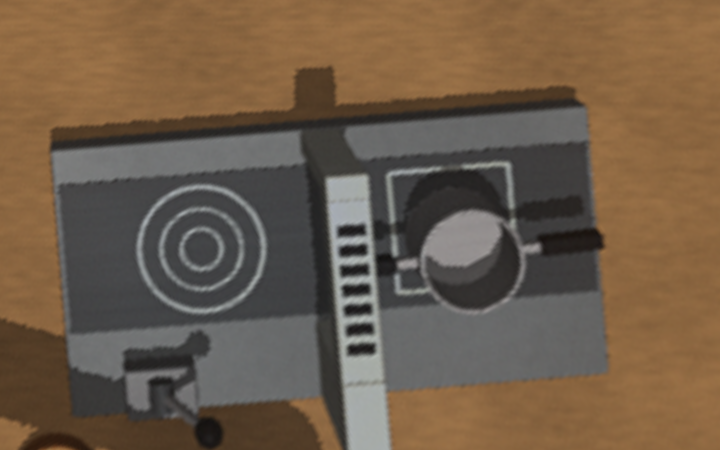

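View pics/top_w0.png

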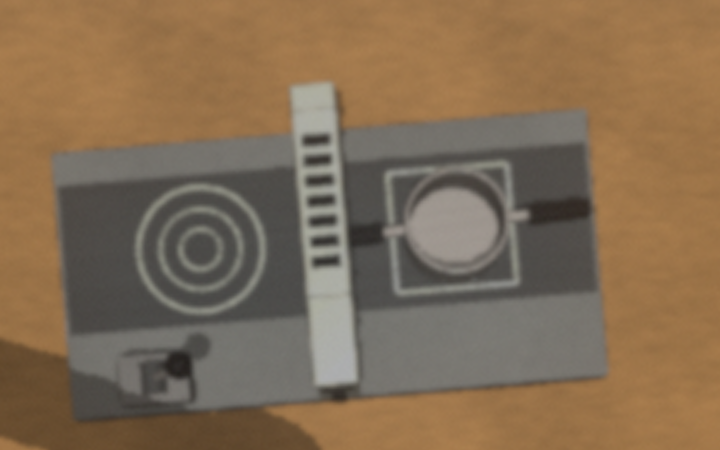

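Both warps agree: the ring is at about pixel (201,249), which is world (0.551, 0.159). The heater yaw is about +4.8°. Next, the pot rim, handles and lever, at their own heights.

```bash
python3 - <<'E'
from h import *
D={}
for n in ("scene","top"):
    im=np.load(f"pics/{n}0_i.npy"); d=np.load(f"pics/{n}0_d.npy")
    w=cloud(n,d)
    a=warp(n,im,.093,.45,.70,-.26,.0,2000); b=warp(n,im,.085,.45,.70,-.26,.0,2000)
    cv2.imwrite(f"pics/{n}_p0.png",np.hstack([a[...,::-1],b[...,::-1]])[:, :1040])
    print(n,a.shape)
    g=cv2.cvtColor(im,cv2.COLOR_RGB2GRAY)
    # handle: dark points with height .08-.09
    m=(w[...,2]>.072)&(w[...,2]<.1)&(g<60)&(w[...,1]<0.02)&(w[...,1]>-.3)&(w[...,0]>.45)&(w[...,0]<.65)
    p=w[m]; 
    for s,t in (("b",p[p[:,1]<-.16]),("a",p[p[:,1]>-.06])):
        if len(t)>3: print("handle",s,len(t),t.mean(0).round(4),t.min(0).round(4),t.max(0).round(4))
    m=(w[...,2]>.05)&(w[...,2]<.16)&(w[...,0]<.47)&(w[...,0]>.38)&(w[...,1]>.12)&(w[...,1]<.28); p=w[m]; print("lever",len(p)); t=p[p[:,2]>.09]; 
    if len(t): print(t.mean(0).round(4),t.min(0).round(4),t.max(0).round(4))
    m=(w[...,2]>.085)&(w[...,2]<.1)&(w[...,1]<-.04)&(w[...,1]>-.3)&(w[...,0]>.45)&(w[...,0]<.65)&(g>70); p=w[m]; print("rim",len(p),cv2.minEnclosingCircle(p[:,:2].astype(np.float32)))
E
```

```text
scene (499, 520, 3)
handle b 134 [ 0.5794 -0.1902  0.0836] [ 0.5675 -0.2197  0.072 ] [ 0.5877 -0.162   0.0927]
handle a 88 [ 0.5716 -0.0309  0.0812] [ 0.547  -0.0597  0.0721] [ 0.606  -0.0041  0.0919]
lever 524
[0.4261 0.1695 0.1262] [0.4136 0.1524 0.0903] [0.4368 0.1889 0.1449]
rim 170 ((0.5670344233512878, -0.09912090003490448), 0.05801234021782875)
top (499, 520, 3)
handle b 137 [ 0.5753 -0.1904  0.0832] [ 0.5652 -0.2166  0.0722] [ 0.5868 -0.163   0.0898]
handle a 74 [ 0.5527 -0.0059  0.0827] [ 0.5446 -0.019   0.0724] [0.5629 0.0075 0.0869]
lever 522
[0.4212 0.1652 0.1318] [0.4099 0.1523 0.0919] [0.4343 0.1884 0.1412]
rim 218 ((0.5647072196006775, -0.09252924472093582), 0.05061976984143257)
```

View pics/scene_p0.png

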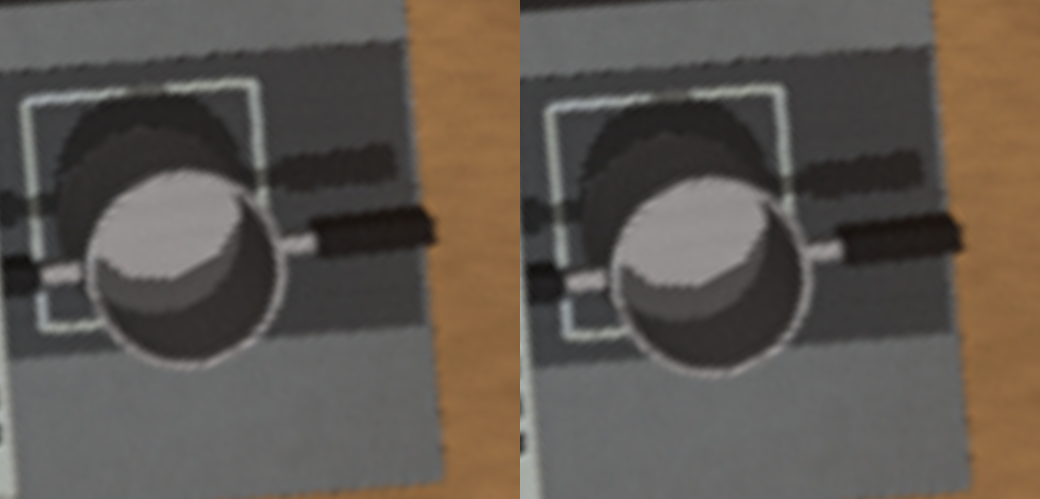

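View pics/top_p0.png

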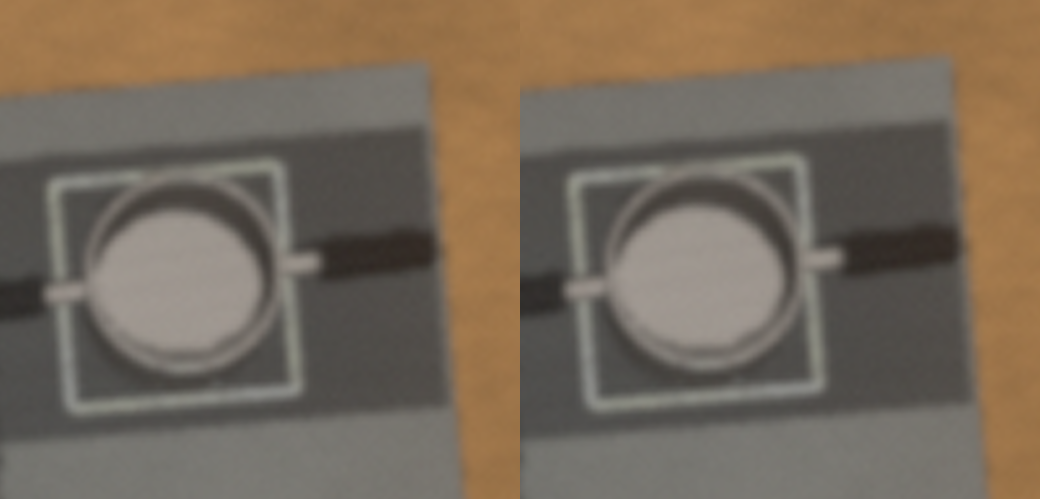

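Fits so far:
- **Pot:** centre about (0.565, −0.092), yaw about 0.133 rad.
- **Heater:** yaw about 0.084 rad.

I'll grip handle_b about 108 mm from the axis, at roughly (0.5795, −0.199). The transfer goes high over the bridge.

{"api": "jog_arm", "payload": {"steps": [0.085,-0.03,-0.028,0,0.1,0.085,-0.061,-0.056,0,0.2,0.085,-0.0915,-0.084,0,0.3,0.085,-0.122,-0.112,0,0.4,0.085,-0.1525,-0.14,0,0.5,0.085,-0.183,-0.168,0,0.6,0.085,-0.2135,-0.196,0,0.7,0.085,-0.244,-0.224,0,0.8,0.085,-0.2745,-0.252,0,0.9,0.085,-0.305,-0.28,0,1.0]}}

```text
clock: 1.1
position: [0.4236, 0.1793, 0.2482]
ee_rot: [0.662, 0.75, -0.0, -0.0]
ft_force: [1.6, 0.1, 0.6]
grip_width: 0.995
```

```bash
cat >> h.py <<'E'
from scipy.spatial.transform import Rotation as R
def plan(target,jaw=None):
    o=manip.get_obs(); M=R.from_quat(o["ee_rot"]).as_matrix(); p=np.array(o["position"])
    s=M.T@(np.array(target)-p)
    print("clock",o["clock"],"pos",p.round(4),"jawang",np.arctan2(M[1,1],M[0,1]).round(4),"tilt",np.arccos(-M[2,2]).round(4),"force",np.round(o["ft_force"],2),"grip",round(float(o["grip_width"]),3))
    tw=None
    if jaw is not None:
        a=np.arctan2(M[1,1],M[0,1]); tw=-((jaw-a+np.pi/2)%np.pi-np.pi/2)
    print("shift",s.round(4),"twist",tw, "joints",np.round(o["joint_pos"],2))
E
python3 -c "
from h import *
plan([.5795,-.199,.2],.133)"
```

```text
clock 1.1 pos [0.4236 0.1793 0.2482] jawang 0.1239 tilt 0.0003 force [1.58 0.06 0.57] grip 0.995
shift [-0.3947  0.108   0.0481] twist -0.009055537870664043 joints [-0.78 -0.05  0.27  1.89  0.01  1.3  -0.39]
```

{"api": "jog_arm", "payload": {"steps": [0.085,-0.04,0.012,0,0,0.085,-0.085,0.024,0,0,0.085,-0.13,0.036,0,-0.003,0.085,-0.175,0.048,0,-0.006,0.085,-0.22,0.06,0,-0.009,0.085,-0.265,0.072,0,-0.009,0.085,-0.31,0.084,0.01,-0.009,0.085,-0.35,0.096,0.03,-0.009,0.085,-0.38,0.106,0.04,-0.009,0.085,-0.394,0.108,0.048,-0.009]}}

```text
clock: 2.1
position: [0.5807, -0.199, 0.1987]
ee_rot: [0.658, 0.753, -0.001, -0.0]
ft_force: [-0.5, 0.6, 0.0]
grip_width: 0.992
```

```bash
python3 - <<'E'
from h import *
im,d=manip.camera("scene"); np.save("pics/s1_i.npy",im); np.save("pics/s1_d.npy",d)
cv2.imwrite("pics/s1.png",cv2.resize(im[140:320,150:420,::-1],None,fx=2.9,fy=2.9,interpolation=cv2.INTER_CUBIC))
plan([.5795,-.199,.079],.133)
E
```

```text
clock 2.15 pos [ 0.5799 -0.2001  0.1976] jawang 0.133 tilt 0.0038 force [-2.11 -0.68 -1.13] grip 0.997
shift [0.0013 0.0002 0.1186] twist -3.690854956617251e-05 joints [-0.25  0.39  0.65  1.59 -0.24  1.25  0.57]
```

View pics/s1.png

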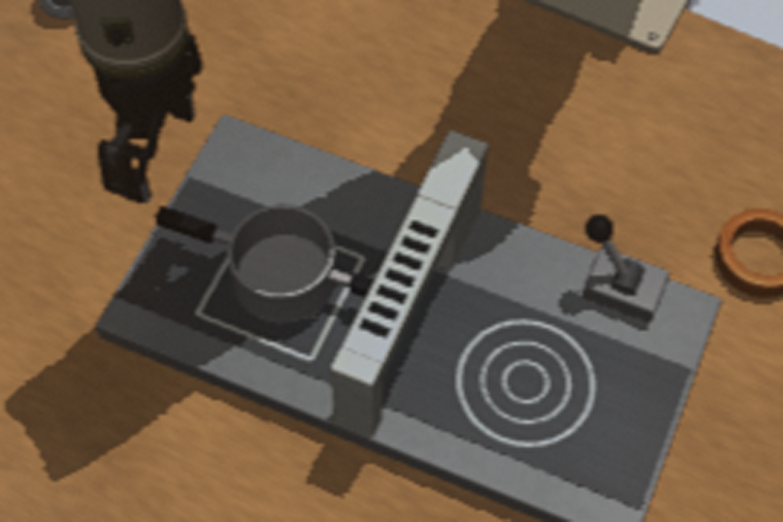

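The open gripper is above handle_b (190,225 in the crop). Descending, then closing with moderate force.

{"api": "jog_arm", "payload": {"steps": [0.085,0.001,0,0.02,0,0.085,0.001,0,0.045,0,0.085,0.001,0,0.07,0,0.085,0.001,0,0.09,0,0.085,0.001,0,0.105,0,0.085,0.001,0,0.113,0,0.085,0.001,0,0.119,0,0.085,0.001,0,0.12,0,0.085,0.001,0,0.12,0,0.085,0.001,0,0.12,0]}}

```text
clock: 3.15
position: [0.5811, -0.1951, 0.081]
ee_rot: [0.657, 0.754, 0.0, 0.0]
ft_force: [-0.3, -0.8, 0.3]
grip_width: 0.991
```

```bash
python3 - <<'E'
from h import *
for n in ("top",):
    im,d=manip.camera(n)
    cv2.imwrite("pics/t2.png",cv2.resize(im[110:250,140:380,::-1],None,fx=3,fy=3,interpolation=cv2.INTER_CUBIC))
plan([.5795,-.199,.077],.133)
E
```

```text
clock 3.2 pos [ 0.581 -0.195  0.081] jawang 0.137 tilt 0.001 force [-0.5 -0.2 -0.1] grip 0.991
shift [-0.0037 -0.0021  0.004 ] twist 0.003966315277665444 joints [-0.21  0.5   0.59  1.7  -0.32  1.03  0.63]
```

View pics/t2.png

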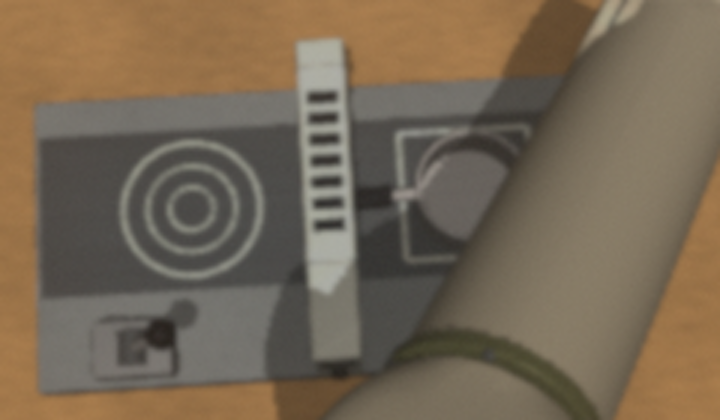

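The top view is occluded by the arm, but the measured pose is within 4 mm. I'll correct that and close gently.

{"api": "jog_arm", "payload": {"steps": [0.085,-0.002,-0.002,0.003,0.004,0.07,-0.002,-0.002,0.003,0.004,0.055,-0.002,-0.002,0.003,0.004,0.045,-0.002,-0.002,0.003,0.004,0.035,-0.002,-0.002,0.003,0.004,0.028,-0.002,-0.002,0.003,0.004,0.022,-0.002,-0.002,0.003,0.004,0.016,-0.002,-0.002,0.003,0.004,0.012,-0.002,-0.002,0.003,0.004,0.01,-0.002,-0.002,0.003,0.004], "grip_force": 25}}

```text
clock: 4.2
position: [0.5789, -0.1972, 0.0774]
ee_rot: [0.659, 0.753, 0.0, -0.0]
ft_force: [-0.6, 0.9, 0.2]
grip_width: 0.184
```

```bash
python3 - <<'E'
from h import *
im,d=manip.camera("scene"); np.save("pics/s3_i.npy",im); np.save("pics/s3_d.npy",d)
cv2.imwrite("pics/s3.png",cv2.resize(im[140:320,150:420,::-1],None,fx=2.9,fy=2.9,interpolation=cv2.INTER_CUBIC))
plan([.5795,-.199,.077],.133)
E
```

```text
clock 4.25 pos [ 0.5789 -0.1972  0.0773] jawang 0.1329 tilt 0.0001 force [-0.34  0.44  1.59] grip 0.183
shift [-0.0018  0.0003  0.0003] twist -5.599605000128349e-05 joints [-0.21  0.51  0.59  1.71 -0.32  1.03  0.63]
```

View pics/s3.png

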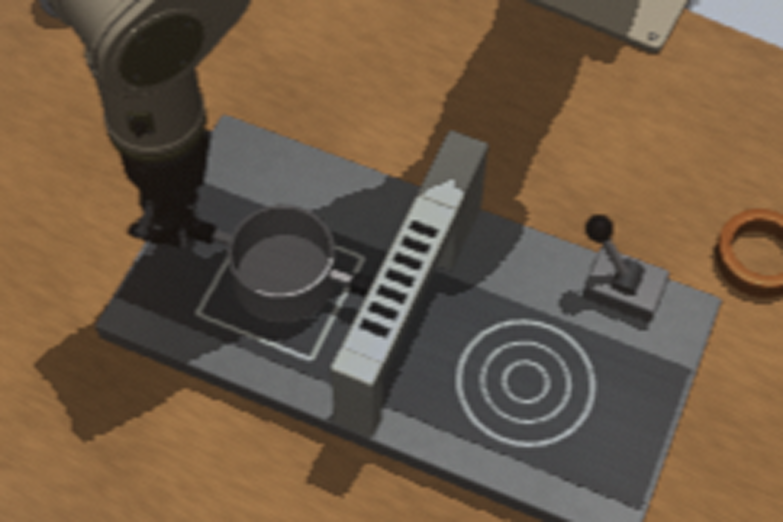

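Opening is 15.6 mm, so the handle is held and the pot is undisturbed. I'll slide it along +y in two calls, to heater y of about +15 mm, straightening the yaw as it goes.

{"api": "jog_arm", "payload": {"steps": [0.01,0.002,0,0,0,0.01,0.006,0,0,0.003,0.01,0.013,0.001,0,0.006,0.01,0.021,0.0015,0,0.01,0.01,0.029,0.002,0,0.013,0.01,0.037,0.0025,0,0.016,0.01,0.045,0.003,0,0.02,0.01,0.053,0.0035,0,0.022,0.01,0.06,0.004,0,0.024,0.01,0.065,0.0045,0,0.025]}}

```text
clock: 5.25
position: [0.5748, -0.1314, 0.0774]
ee_rot: [0.668, 0.744, 0.0, 0.0]
ft_force: [0.3, -3.7, 0.7]
grip_width: 0.179
```

```bash
python3 - <<'E'
from h import *
plan([.5695,-.0577,.0773],.084)
E
```

```text
clock 5.25 pos [ 0.5748 -0.1314  0.0774] jawang 0.1084 tilt 0.0002 force [ 0.32 -3.74  0.75] grip 0.179
shift [0.0738 0.0027 0.0001] twist 0.024401669917852864 joints [-0.33  0.46  0.59  1.77 -0.3   1.01  0.49]
```

{"api": "jog_arm", "payload": {"steps": [0.01,0.006,0,0,0.003,0.01,0.014,0.0005,0,0.006,0.01,0.022,0.001,0,0.009,0.01,0.031,0.001,0,0.012,0.01,0.04,0.0015,0,0.015,0.01,0.049,0.002,0,0.018,0.01,0.058,0.0025,0,0.021,0.01,0.066,0.003,0,0.023,0.01,0.072,0.003,0,0.024,0.01,0.074,0.003,0,0.024]}}

```text
clock: 6.25
position: [0.5699, -0.0574, 0.0773]
ee_rot: [0.677, 0.736, 0.0, -0.0]
ft_force: [0.8, -3.9, 2.3]
grip_width: 0.18
```

```bash
python3 - <<'E'
from h import *
im,d=manip.camera("scene"); np.save("pics/s4_i.npy",im); np.save("pics/s4_d.npy",d)
cv2.imwrite("pics/s4.png",cv2.resize(im[140:320,150:420,::-1],None,fx=2.9,fy=2.9,interpolation=cv2.INTER_CUBIC))
plan([.5695,-.0577,.0773],.084)
E
```

```text
clock 6.3 pos [ 0.5698 -0.0573  0.0773] jawang 0.0848 tilt 0.0006 force [0.41 0.35 2.75] grip 0.182
shift [-0.0004 -0.0004 -0.    ] twist 0.0007724275050537965 joints [-0.46  0.42  0.59  1.81 -0.28  0.99  0.32]
```

View pics/s4.png

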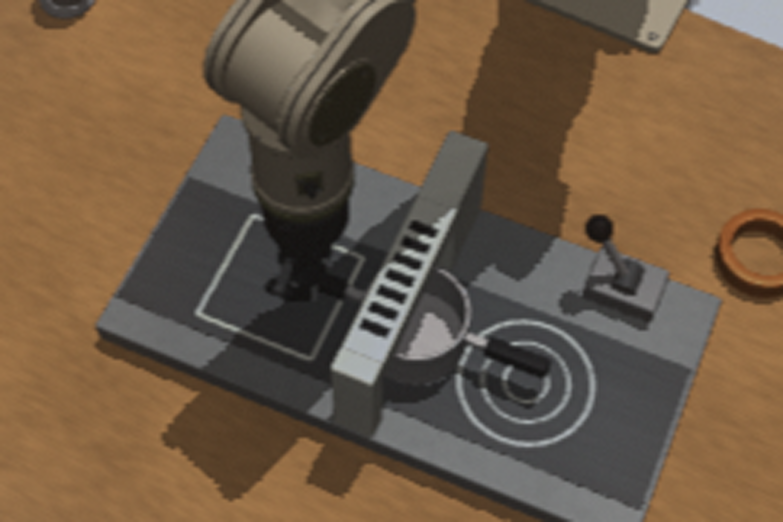

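The pot stands under the bridge (430,335) with handle_a out on the far side (515,355). Releasing and rising.

{"api": "jog_arm", "payload": {"steps": [0.02,0,0,0,0,0.035,0,0,0,0,0.06,0,0,0,0,0.085,0,0,0,0,0.085,0,0,0,0,0.085,0,0,0,0,0.085,0,0,-0.02,0,0.085,0,0,-0.05,0,0.085,0,0,-0.09,0,0.085,0,0,-0.13,0]}}

```text
clock: 7.3
position: [0.5694, -0.0584, 0.2085]
ee_rot: [0.677, 0.736, -0.0, -0.0]
ft_force: [0.9, -0.4, -0.3]
grip_width: 0.997
```

```bash
python3 - <<'E'
from h import *
plan([.5517,.1546,.23],.084)
E
```

```text
clock 7.3 pos [ 0.5694 -0.0584  0.2085] jawang 0.0837 tilt 0.0007 force [ 0.88 -0.4  -0.27] grip 0.997
shift [ 2.137e-01  2.000e-04 -2.150e-02] twist -0.0002689560182012052 joints [-0.52  0.27  0.64  1.69 -0.17  1.24  0.25]
```

{"api": "jog_arm", "payload": {"steps": [0.085,0.012,0,-0.015,0,0.085,0.035,0,-0.02,0,0.085,0.065,0,-0.021,0,0.085,0.1,0,-0.021,0,0.085,0.135,0,-0.021,0,0.085,0.165,0,-0.021,0,0.085,0.19,0,-0.02,0,0.085,0.206,0,-0.018,0,0.085,0.213,0,-0.015,0,0.085,0.2135,0,-0.015,0]}}

```text
clock: 8.3
position: [0.5517, 0.1545, 0.2217]
ee_rot: [0.677, 0.736, -0.0, -0.0]
ft_force: [-0.5, -0.2, -0.3]
grip_width: 0.996
```

```bash
python3 - <<'E'
from h import *
for n in ("scene","top"):
    im,d=manip.camera(n); np.save(f"pics/{n}5_i.npy",im); np.save(f"pics/{n}5_d.npy",d)
    a=warp(n,im,.085,.45,.65,0,.25,2000)
    cv2.imwrite(f"pics/{n}5.png",a[...,::-1])
plan([.5517,.1546,.077],.084)
E
```

```text
clock 8.4 pos [0.5521 0.153  0.2222] jawang 0.0824 tilt 0.0006 force [-0.31 -0.22 -0.19] grip 1.0
shift [ 0.0017 -0.0003  0.1452] twist -0.0016333003570834226 joints [-0.79  0.25  0.52  1.67 -0.13  1.26 -0.16]
```

View pics/scene5.png

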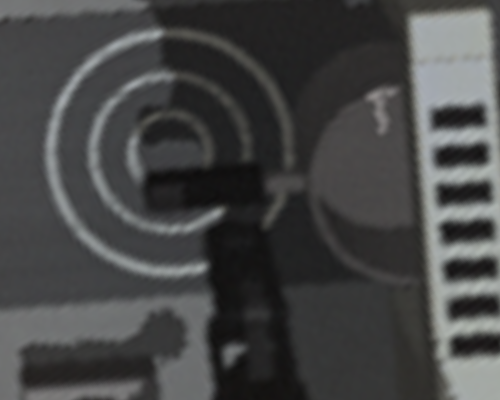

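View pics/top5.png

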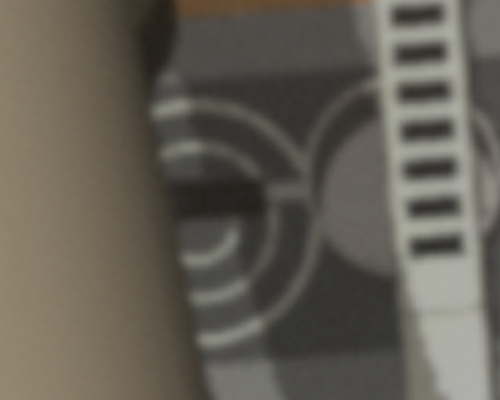

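handle_a is seen at y 0.118 to 0.176, x about 0.553, matching the prediction. Descending onto it.

{"api": "jog_arm", "payload": {"steps": [0.085,0,0,0.02,0,0.085,0,0,0.05,0,0.085,0,0,0.08,0,0.085,0,0,0.105,0,0.085,0,0,0.125,0,0.085,0,0,0.136,0,0.085,0,0,0.142,0,0.085,0,0,0.145,0,0.085,0,0,0.145,0,0.085,0,0,0.145,0]}}

```text
clock: 9.4
position: [0.5524, 0.1546, 0.0781]
ee_rot: [0.677, 0.736, 0.001, 0.0]
ft_force: [-0.2, 0.4, -1.0]
grip_width: 0.992
```

```bash
python3 - <<'E'
from h import *
im,d=manip.camera("scene"); np.save("pics/s6_i.npy",im); np.save("pics/s6_d.npy",d)
cv2.imwrite("pics/s6.png",cv2.resize(im[140:320,150:420,::-1],None,fx=2.9,fy=2.9,interpolation=cv2.INTER_CUBIC))
plan([.5517,.1546,.077],.084)
E
```

```text
clock 9.45 pos [0.5524 0.1546 0.0781] jawang 0.084 tilt 0.0013 force [0.26 0.78 0.42] grip 0.994
shift [ 0.     -0.0007  0.0011] twist 6.433314239773225e-06 joints [-0.75  0.4   0.48  1.81 -0.22  0.98 -0.09]
```

View pics/s6.png

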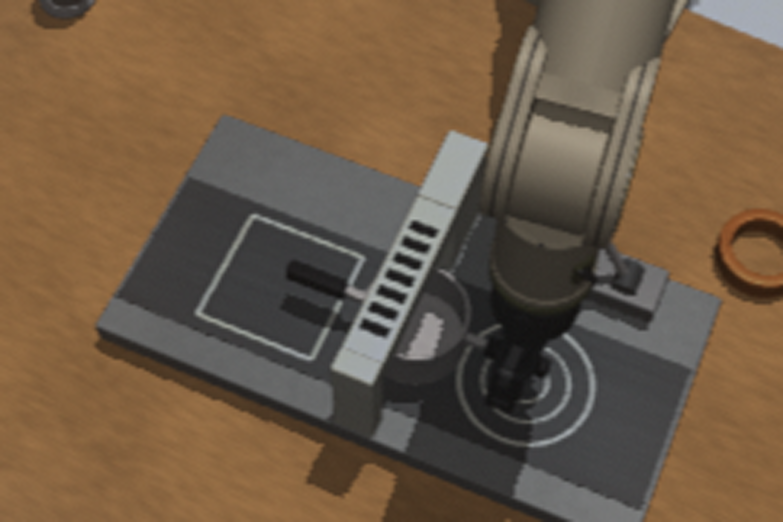

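{"api": "jog_arm", "payload": {"steps": [0.07,0,0,0.001,0,0.055,0,0,0.001,0,0.045,0,0,0.001,0,0.035,0,0,0.001,0,0.028,0,0,0.001,0,0.022,0,0,0.001,0,0.016,0,0,0.001,0,0.012,0,0,0.001,0,0.01,0,0,0.001,0,0.01,0,0,0.001,0], "grip_force": 25}}

```text
clock: 10.45
position: [0.552, 0.1545, 0.0764]
ee_rot: [0.677, 0.736, 0.0, 0.0]
ft_force: [0.8, 0.9, 1.7]
grip_width: 0.179
```

```bash
python3 - <<'E'
from h import *
im,d=manip.camera("scene"); np.save("pics/s7_i.npy",im)
cv2.imwrite("pics/s7.png",warp("scene",im,.093,.45,.65,-.1,.25,2000)[...,::-1])
plan([.5517,.1546,.077],.084)
E
```

```text
clock 10.5 pos [0.552  0.1545 0.0764] jawang 0.084 tilt 0.0003 force [0.45 0.52 1.13] grip 0.179
shift [ 0.0001 -0.0003 -0.0006] twist -1.3100404390176124e-06 joints [-0.75  0.4   0.48  1.81 -0.22  0.98 -0.09]
```

View pics/s7.png

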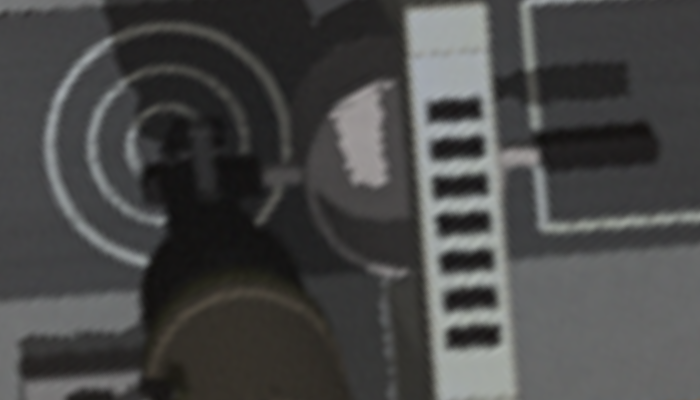

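Handle_a is held (15.2 mm opening). Rim centre is at about (0.561, 0.047), as predicted. Pulling about 98 mm toward the ring, then looking before the final trim.

{"api": "jog_arm", "payload": {"steps": [0.01,0.003,0,0,0,0.01,0.01,0,0,0,0.01,0.02,0,0,0,0.01,0.032,0,0,0,0.01,0.045,0,0,0,0.01,0.058,0,0,0,0.01,0.071,0,0,0,0.01,0.083,0,0,0,0.01,0.092,0,0,0,0.01,0.098,0,0,0]}}

```text
clock: 11.5
position: [0.5434, 0.2532, 0.0762]
ee_rot: [0.676, 0.736, -0.0, -0.0]
ft_force: [0.2, -3.4, 1.5]
grip_width: 0.183
```

```bash
python3 - <<'E'
from h import *
for n in ("scene","top"):
    im,d=manip.camera(n)
    a=warp(n,im,.093,.47,.65,.05,.25,1900);b=warp(n,im,.035,.47,.65,.05,.25,1900)
    cv2.imwrite(f"pics/{n}8.png",np.hstack([a,b])[...,::-1])
plan([.5517,.1546,.077],.084)
E
```

```text
clock 11.6 pos [0.5434 0.2539 0.0764] jawang 0.0854 tilt 0.0014 force [ 0.1   2.78 -0.25] grip 0.18
shift [-0.0996 -0.0002 -0.0007] twist 0.0013967734263597986 joints [-0.87  0.45  0.45  1.74 -0.23  1.   -0.25]
```

View pics/scene8.png

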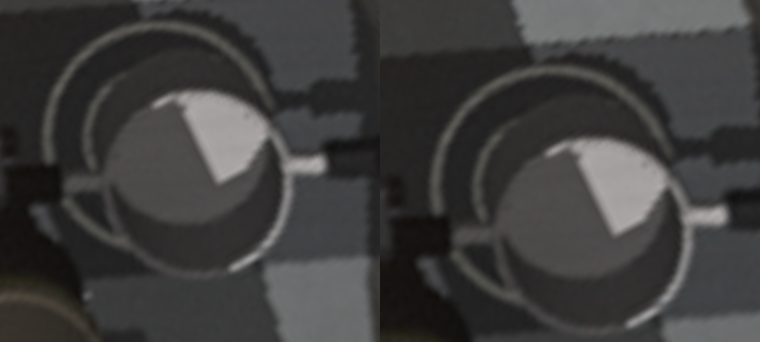

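View pics/top8.png

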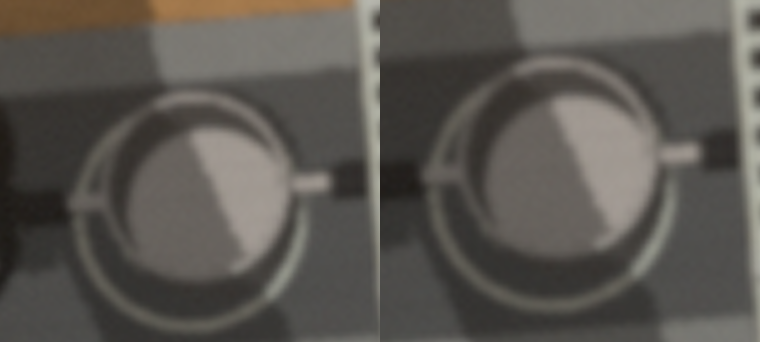

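```bash
python3 - <<'E'
from h import *
from scipy.optimize import least_squares
for n in ("scene","top"):
    a=cv2.cvtColor(warp(n,np.load(f"pics/{n}0_i.npy"),.035,.45,.65,.06,.26,2000),cv2.COLOR_RGB2GRAY).astype(float)
    a-=cv2.GaussianBlur(a,(0,0),25)
    a=cv2.GaussianBlur(a,(0,0),2)
    th=np.linspace(0,2*np.pi,180,endpoint=False)
    def score(p):
        s=0
        for r in p[2:]:
            xs=((.26-(p[1]+r*np.sin(th)))*2000).astype(np.float32); ys=((.65-(p[0]+r*np.cos(th)))*2000).astype(np.float32)
            s+=cv2.remap(a.astype(np.float32),xs[None],ys[None],cv2.INTER_LINEAR).mean()
        return -s
    from scipy.optimize import minimize
    r=minimize(score,[.551,.159,.0625,.041,.021],method="Nelder-Mead",options=dict(initial_simplex=None,xatol=1e-5)); print(n,r.x.round(4),r.fun)
E
```

```text
scene [0.5515 0.159  0.0621 0.04   0.02  ] -149.85513305664062
top [0.5512 0.1598 0.062  0.0399 0.0198] -92.04948425292969
```

Circle fits give the ring at (0.5513, 0.1594) and the pot at (0.5529, 0.1463). The last pull is 13 mm along the lane, then a gentle release.

{"api": "jog_arm", "payload": {"steps": [0.01,0.002,0,0,0,0.01,0.005,0,0,0,0.01,0.009,-0.0003,0,0,0.01,0.012,-0.0005,0,0,0.01,0.013,-0.0005,0,0,0.01,0.013,-0.0005,0,0,0.01,0.013,-0.0005,0,0,0.01,0.013,-0.0005,0,0,0.01,0.013,-0.0005,0,0,0.01,0.013,-0.0005,0,0]}}

```text
clock: 12.6
position: [0.542, 0.2654, 0.0764]
ee_rot: [0.677, 0.736, 0.0, -0.0]
ft_force: [-0.5, -0.9, 1.1]
grip_width: 0.184
```

```bash
python3 - <<'E'
from h import *
for n in ("scene","top"):
    im,d=manip.camera(n)
    a=warp(n,im,.093,.47,.65,.05,.25,1900);b=warp(n,im,.035,.47,.65,.05,.25,1900)
    cv2.imwrite(f"pics/{n}9.png",np.hstack([a,b])[...,::-1])
plan([.5424,.2655,.077],.084)
E
```

```text
clock 12.7 pos [0.542  0.2654 0.0764] jawang 0.0842 tilt 0.0005 force [-0.85 -0.34  1.07] grip 0.182
shift [ 0.0001  0.0004 -0.0006] twist 0.00020935869459504097 joints [-0.88  0.46  0.44  1.72 -0.23  1.01 -0.27]
```

View pics/scene9.png

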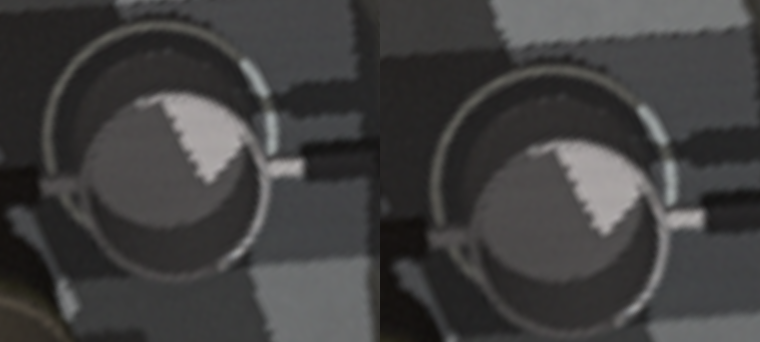

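View pics/top9.png

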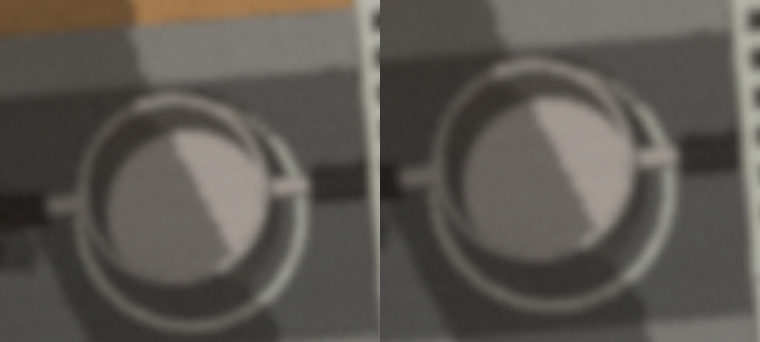

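The rim is centred at (0.5517, 0.1585), about 1 mm from the ring centre. Releasing and rising straight up.

{"api": "jog_arm", "payload": {"steps": [0.02,0,0,0,0,0.035,0,0,0,0,0.06,0,0,0,0,0.085,0,0,0,0,0.085,0,0,0,0,0.085,0,0,0,0,0.085,0,0,-0.02,0,0.085,0,0,-0.05,0,0.085,0,0,-0.09,0,0.085,0,0,-0.13,0]}}

```text
clock: 13.7
position: [0.5418, 0.2648, 0.2075]
ee_rot: [0.677, 0.736, -0.0, -0.0]
ft_force: [1.4, 0.6, -0.5]
grip_width: 0.994
```

```bash
python3 - <<'E'
from h import *
for n in ("scene","top"):
    im,d=manip.camera(n); np.save(f"pics/{n}10_i.npy",im); np.save(f"pics/{n}10_d.npy",d)
    a=warp(n,im,.093,.47,.65,.05,.25,1900);b=warp(n,im,.035,.36,.54,.1,.3,1900)
    cv2.imwrite(f"pics/{n}10.png",np.hstack([a,b])[...,::-1])
plan([.5424,.2655,.077],.084)
E
```

```text
clock 13.8 pos [0.5446 0.2659 0.2122] jawang 0.0836 tilt 0.0089 force [-0.23  0.23  0.23] grip 0.996
shift [-0.0008 -0.0032  0.1352] twist -0.00036957856763164543 joints [-0.92  0.32  0.48  1.6  -0.16  1.25 -0.32]
```

View pics/scene10.png

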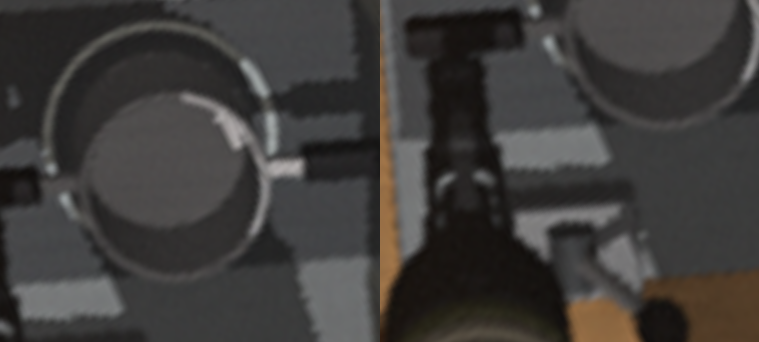

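View pics/top10.png

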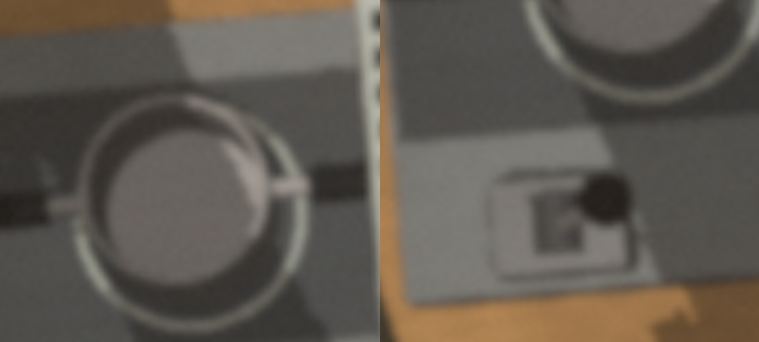

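The pot is unchanged after release (rim centre 173,186). The lever knob is at about (605,198) in the top warp, consistent with the computed tip near (0.422, 0.164, 0.133). I'll shut the fingers and move to the bridge side of it.

{"api": "jog_arm", "payload": {"steps": [0.05,0,0,-0.005,0,0.02,-0.01,-0.01,-0.005,0,0,-0.03,-0.03,-0.005,0,0,-0.055,-0.052,-0.005,0,0,-0.08,-0.076,-0.005,0,0,-0.105,-0.1,-0.005,0,0,-0.125,-0.118,-0.005,0,0,-0.135,-0.127,-0.005,0,0,-0.138,-0.13,-0.005,0,0,-0.138,-0.13,-0.005,0]}}

```text
clock: 14.8
position: [0.4238, 0.1166, 0.211]
ee_rot: [0.677, 0.736, -0.0, -0.0]
ft_force: [0.6, -0.0, 0.5]
grip_width: 0.003
```

```bash
python3 - <<'E'
from h import *
im,d=manip.camera("scene")
cv2.imwrite("pics/s11.png",cv2.resize(im[140:320,200:470,::-1],None,fx=2.9,fy=2.9,interpolation=cv2.INTER_CUBIC))
plan([.4263,.1171,.122],.084)
E
```

```text
clock 14.85 pos [0.4242 0.1171 0.211 ] jawang 0.0844 tilt 0.0003 force [0.45 0.68 0.5 ] grip 0.003
shift [-0.0002  0.0022  0.089 ] twist 0.00042491512061837433 joints [-0.91 -0.09  0.52  2.    0.05  1.22 -0.33]
```

View pics/s11.png

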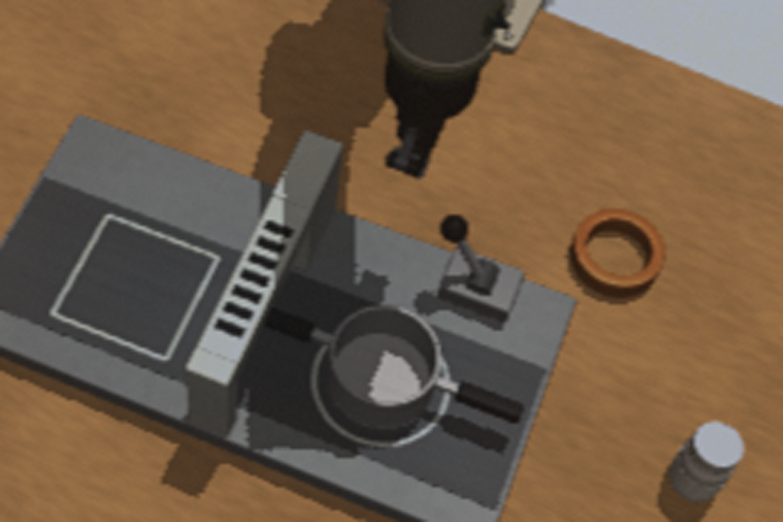

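The pot is clear and centred. The shut fingers hang at (410,165), on the bridge side of the knob (454,228). Descending beside it.

{"api": "jog_arm", "payload": {"steps": [0,0,0.001,0.01,0,0,0,0.002,0.03,0,0,0,0.002,0.05,0,0,0,0.002,0.065,0,0,0,0.002,0.077,0,0,0,0.002,0.085,0,0,0,0.002,0.089,0,0,0,0.002,0.089,0,0,0,0.002,0.089,0,0,0,0.002,0.089,0]}}

```text
clock: 15.85
position: [0.4265, 0.117, 0.1228]
ee_rot: [0.677, 0.736, 0.001, 0.0]
ft_force: [0.2, 0.2, -1.4]
grip_width: -0.004
```

```bash
python3 - <<'E'
from h import *
im,d=manip.camera("scene")
cv2.imwrite("pics/s12.png",cv2.resize(im[140:320,200:470,::-1],None,fx=2.9,fy=2.9,interpolation=cv2.INTER_CUBIC))
plan([.4179,.2187,.122],.084)
E
```

```text
clock 15.9 pos [0.4264 0.117  0.1228] jawang 0.084 tilt 0.0011 force [-0.43 -0.29 -0.75] grip -0.002
shift [0.1021 0.     0.0009] twist 1.9932360169061525e-05 joints [-0.9   0.03  0.54  2.1  -0.02  1.02 -0.26]
```

View pics/s12.png

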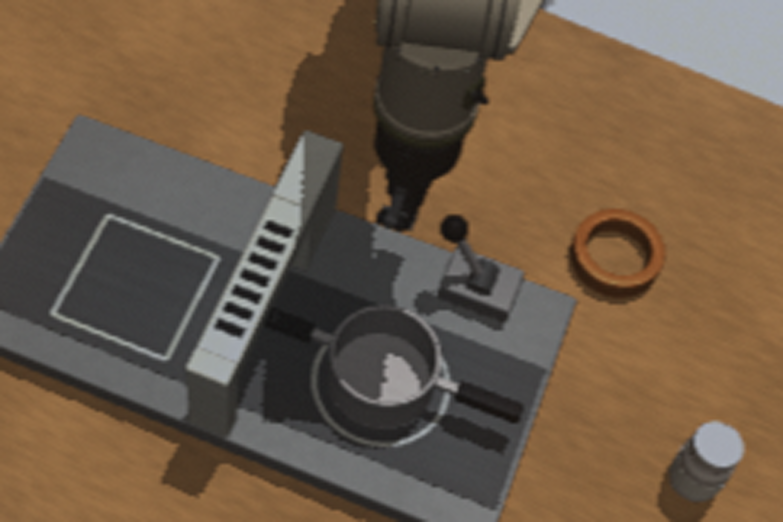

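{"api": "jog_arm", "payload": {"steps": [0,0.006,0,0,0,0,0.015,0,0,0,0,0.025,0,0,0,0,0.035,0,0,0,0,0.045,0,0,0,0,0.055,0,0,0,0,0.065,0,0,0,0,0.075,0,0,0,0,0.083,0,0,0,0,0.088,0,0,0]}}

```text
clock: 16.9
position: [0.4185, 0.2053, 0.1221]
ee_rot: [0.677, 0.736, -0.0, -0.0]
ft_force: [-0.9, -1.0, 0.2]
grip_width: -0.001
```

```bash
python3 - <<'E'
from h import *
im,d=manip.camera("scene")
cv2.imwrite("pics/s13.png",cv2.resize(im[140:320,200:470,::-1],None,fx=2.9,fy=2.9,interpolation=cv2.INTER_CUBIC))
plan([.4179,.2187,.122],.084)
E
```

```text
clock 16.95 pos [0.4184 0.2058 0.1222] jawang 0.0851 tilt 0.0002 force [-0.18  0.08  0.2 ] grip 0.003
shift [0.0129 0.0006 0.0002] twist 0.0010986153243077723 joints [-1.    0.1   0.47  2.04 -0.05  1.02 -0.42]
```

View pics/s13.png

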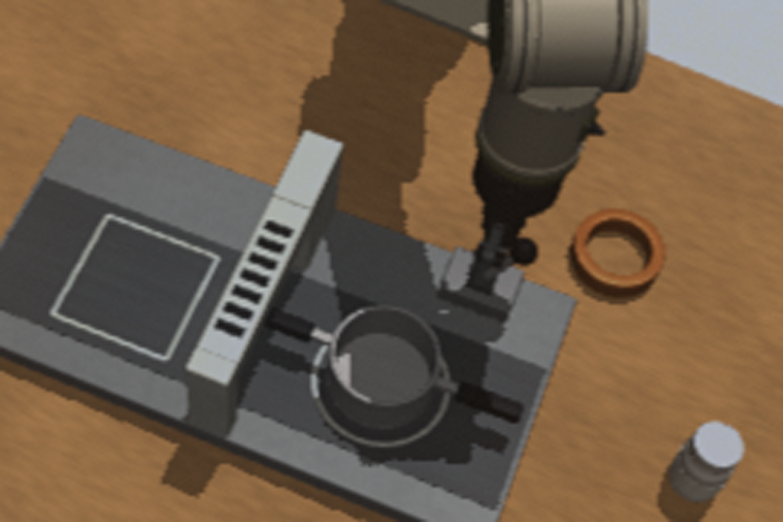

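The lever is following: the knob is at (523,250), past upright. Continuing slowly to the stop.

{"api": "jog_arm", "payload": {"steps": [0,0.002,0,0,0,0,0.004,0,0,0,0,0.006,0,0,0,0,0.008,0,0,0,0,0.01,0,0,0,0,0.012,0,0,0,0,0.013,0,0,0,0,0.014,0,0,0,0,0.015,0,0,0,0,0.015,0,0,0]}}

```text
clock: 17.95
position: [0.418, 0.2149, 0.1218]
ee_rot: [0.678, 0.735, -0.003, 0.002]
ft_force: [0.2, -18.5, 6.3]
grip_width: 0.002
```

```bash
python3 - <<'E'
from h import *
plan([.4179,.2187,.122],.084)
E
```

```text
clock 17.95 pos [0.418  0.2149 0.1218] jawang 0.0805 tilt 0.0061 force [  0.21 -18.49   6.31] grip 0.002
shift [ 0.0038  0.0002 -0.0002] twist -0.003510080317264519 joints [-1.01  0.11  0.46  2.03 -0.05  1.02 -0.44]
```

The force rose to 18.5 N short of the commanded travel, so the lever is at its stop. Backing off and rising.

{"api": "jog_arm", "payload": {"steps": [0,-0.005,0,0,0,0,-0.02,0,0,0,0,-0.04,0,0,0,0,-0.06,0,0,0,0,-0.07,0,-0.01,0,0,-0.07,0,-0.04,0,0,-0.07,0,-0.075,0,0,-0.07,0,-0.11,0,0,-0.07,0,-0.13,0,0,-0.07,0,-0.13,0]}}

```text
clock: 18.95
position: [0.4247, 0.1504, 0.256]
ee_rot: [0.677, 0.736, 0.003, 0.0]
ft_force: [-0.4, -0.3, -0.6]
grip_width: 0.001
```

```bash
python3 - <<'E'
from h import *
for n in ("scene","top"):
    im,d=manip.camera(n)
    a=warp(n,im,.093,.36,.65,.05,.3,1400);b=warp(n,im,.133,.36,.65,.05,.3,1400)
    cv2.imwrite(f"pics/{n}14.png",np.hstack([a,b])[...,::-1])
    w=cloud(n,d)
    m=(w[...,2]>.05)&(w[...,2]<.16)&(w[...,0]<.47)&(w[...,0]>.37)&(w[...,1]>.18)&(w[...,1]<.30)&(d>0); t=w[m]; t=t[t[:,2]>.115]
    print(n,len(t), t.mean(0).round(4) if len(t) else None)
plan([.4179,.2187,.122],.084)
E
```

```text
scene 80 [0.4204 0.2402 0.134 ]
top 0 None
clock 19.05 pos [0.4234 0.1498 0.2528] jawang 0.0843 tilt 0.0015 force [ 0.59 -0.07 -0.38] grip 0.002
shift [0.069  0.0002 0.1309] twist 0.000251030309554201 joints [-0.96 -0.1   0.49  1.92  0.05  1.31 -0.4 ]
```

View pics/scene14.png

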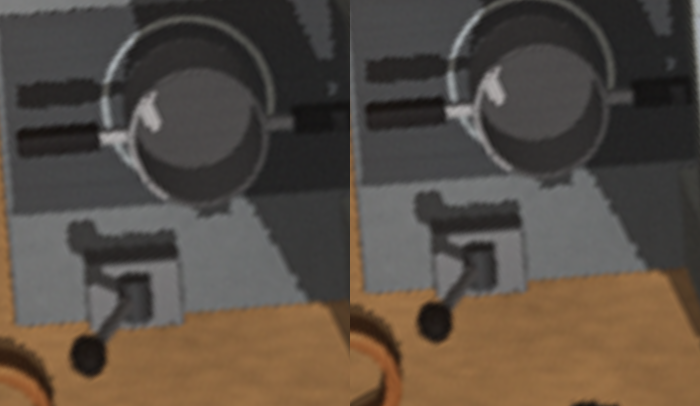

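View pics/top14.png

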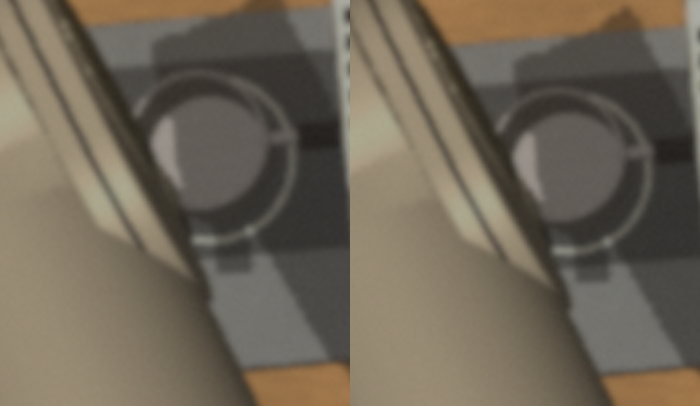

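The knob is at (85,322) in the right panel, so y is about 0.239. That matches the full-on position of 0.2396. The pot's rim centre (198,135) is unchanged and the hand is clear, so I'm handing in.

```bash
python3 -c "
from workcell import manip
print(manip.hand_in())"
```

```text
the job is handed in; nothing more can be done
None
```

The pot is on the round mark, the heater lever is on, and the job is handed in at about 19 s on the robot's clock. The hand-in reports no verdict.

I slid the pot by handle_b until it stood under the bridge, released it, took handle_a from the other side and pulled it onto the ring. Only after letting go did I push the lever over with the shut fingers. It met its stop at about 18 N, and I then backed off and rose clear.

**Last checks:**
- **Pot:** its rim centre was about (0.552, 0.1585), within about 1–2 mm of the ring centre at (0.5513, 0.1594). Its handles lay along the unit, and it did not shift when I pushed the lever.
- **Lever:** the knob was seen at y = 0.239, against 0.2396 expected for fully on.
- **Robot:** no contact force remained.
- **Disagreements:** the two cameras differed by about 2 mm on the pot's x. In the last top view the arm hid the lever and part of the pot, so the final lever and pot readings come from the scene camera alone.
- **Other things on the bench:** I did not measure the spool, jar and tape again at the end. I never moved the hand down near any of them.

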